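Gather the reagent set into the caddy

ROBOT

A 6-joint arm with a two-finger parallel gripper is mounted at the origin on a cart in front of the work surface, level with it; the furniture and walls round the work are solid. World frame = base frame: x ahead of the robot, y to its left, z up, the work surface at z = 0. Lengths are in m, angles in rad, forces in N, time in s.
With the tool pointing down it reaches from about 0.375 to 0.975 m from the base axis. Payload 3.8 kg.
Tool frame: the origin (TCP) lies on the mounting face of the last link; the fingertips stand 173 mm ahead of it and the grasp point (between the pads) lies 155 mm ahead of it; z points along the fingers, y is the line along which they close (so a half turn about z gives the same grasp; the last joint's range is limited). The gripper opens to 85 mm and grips with 20 to 120 N. Pads are 22 mm wide; open, the fingers measure 114 mm over their backs; the gripper's body (76 mm by 85 mm) begins 54 mm behind the grasp point. The pads swing forward as they close: fully open they stand 13 mm farther back than shut.
Start: joints at [1.11, 0.264, 1.604, -0, 1.274, -0.037], TCP at [0.278, 0.615, 0.405] pointing down, gripper open.
Joint ranges: [-2.63, 2.63], [-0.94, 2.18], [0.31, 2.57], [-1.31, 4.45], [0, 2.66], [-2.55, 2.55]. Speed limits (rad/s): [2.57, 2.57, 3.14, 3.14, 3.14, 3.14].

INTERFACE

Orientations are given as a unit quaternion [x, y, z, w].
In Python, from cell import bot, viewer, finder gives the robot as it stands.
- The arm moves only by the tool drive_tool, never from a script. Its argument "commands" is a list of rows, each a list of 7 numbers: the closure, from -1 (fully open) to 1 (shut), so that 0 is half open, then the shift along the tool's x, y, z as a fraction of full scale, then the turn, a rotation vector about the tool's x, y, z as a fraction of full scale. In form: [[fingers, dx, dy, dz, ax, ay, az], ...]. A call has 1 to 5 rows; each row shifts and turns the commanded pose from where the row before left it, along the tool's axes as they then stand; what a row does not reach is not made up. Full scale, the value 1, is 0.06 m for a shift and 0.08 rad for a turn. A row lasts 1/8 s, in which the tool goes at most 62.5 mm and 10.7 degrees, less where a joint would pass 70% of its speed; a pose out of reach is approached as far as the arm can. A call with a number of a shift or a turn outside -1 to 1 is refused whole. A call with a gripper value outside its range is refused whole. The fingers move at their own pace and stop on an object; "squeeze" is the grip in N (left out, the last holds). Time passes only in rows, so rows that do not move let the fingers close. It gives the time, the measured TCP pose, the force, the opening and the grip force at its end, in the units of the state.
- bot.get_obs(): the state, without advancing time (a new reading comes with each control period).
- viewer.read_camera(name): name is "scene" or "side" or "wrist"; returns the picture (400x640x3 uint8, red, green, blue); there is no depth.
- viewer.calibration(name): a dict with "fovy" (degrees; the focal length in pixels is half the picture's height over the tangent of half this angle, whatever the lens; pixels are square), "cx", "cy" (the principal point, pixels), "world_from_camera" (4x4, takes a point from camera to world coordinates). Camera axes: x right, y down, z forward; pixel columns grow to the right and rows downward; lengths in m; the calibration is good to about 2 mm. A picture is of the moment at which its call begins: read the wrist's pose just before it. calibration takes no time and is no camera call; for the wrist camera it gives the pose at the moment of the call.
- bot.hand_in(): hands the job in; it is judged then, once.
Trained networks look in the newest picture that a camera, given by its name, has taken for a name from the list of things; names that differ only in an ending like _2 or _b are one class to them, and where a whole thing is asked for, a point or a joint stands for the part that bears it (a point fixed in the world has none). Each returns a list of dicts, best first, with "score" (0 to 1); they miss things now and then, are a little off and sometimes report something else, mostly with a low value. They report only what shows in the picture. A call takes as long as a camera call.
- finder.look_for(camera, query): "at" ([column, row] as shares, 0 to 1, of the picture: columns of its width, rows of its height, amid what is visible of it).
The state is a dict: "clock": time; "joint_positions": joint angles; "joint_vel": joint speeds; "effort": joint torques, N m; "tool_pos": TCP position; "orientation": TCP orientation; "ft_force": force on the tool from outside, world axes, zero at the start; "torque": the same for the moment, N m; "gripper_width": opening from 0.0 (shut) to 1.0 (fully open); "gripper_force": force on a finger pad.
Only numpy, scipy, OpenCV 4.12 (cv2) and the standard library are available. Lean on these libraries where they do the work, as an engineer would, in place of code of your own. Each camera call takes 0.05 s, during which the arm holds its last target. There are 200 camera calls.

TASK

From the bench in front of and beside the right-hand reader, gather the reagent set into the bottle caddy: the dropper bottle into the large round pocket, the square bottle into the square pocket and the small round bottle into the small round pocket, each standing upright on the pocket's floor. Do not drop them or knock any over, and leave the tall round bottle and the sample cup, which do not belong to the set, standing where they are.

Things in the scene. Friction and masses are not known exactly. Their poses are not given: they have to be found in the camera images.
- dropper_bottle_mid (a point): Brown dropper bottle, to be moved: round body 56 mm in diameter and straight up to 100 mm, then a 34 mm collar and a slim rubber bulb; 141 mm tall. About 0.18 kg. Loose, standing upright on the bench; this point is on its upright axis, half-way up (70.5 mm above its underside); z axis up.
- square_bottle_mid (a point): White square bottle with a round screw cap, to be moved: body 60 x 60 mm with rounded edges (76 mm across corners), straight up to 96 mm, then a shoulder and a 36 mm cap; 130 mm tall. Its x and y axes are square to its flat sides. About 0.2 kg.  Loose, standing upright on the bench; this point is on its upright axis, half-way up (65.0 mm above its underside); z axis up.
- small_bottle_mid (a point): Small squat round white bottle with a screw cap, to be moved: body 48 mm in diameter, shoulder from 65 mm up (grip the body below that), 85 mm tall. About 0.07 kg. Loose, standing upright on the bench; this point is on its upright axis, half-way up (42.5 mm above its underside); z axis up.
- tall_bottle_mid (a point): Look-alike that stays: tall round white bottle with a screw cap, 165 mm tall, body 68 mm in diameter. (Keep clear too of the closed right-hand reader: 164 mm high, it fills x 0.47 to 0.76, y -0.21 to 0.13 m.) Loose, standing upright on the bench; this point is on its upright axis, half-way up (82.5 mm above its underside); z axis up.
- sample_cup_mid (a point): Look-alike that stays: squat sample cup, 62 mm tall, with a lid 61 mm wide that overhangs its tapered body (no neck). (The left-hand reader, behind the caddy, is 150 mm high, x 0.49 to 0.82, y 0.17 to 0.47 m.) Loose, standing upright on the bench; this point is on its upright axis, half-way up (31.0 mm above its underside); z axis up.
- pocket_round (a point): Large round pocket of the bottle caddy: round, 72 mm across, 26 mm deep, open at the top, in a white square insert 86 x 86 mm; the point is the centre of the pocket's floor (7 mm above the bench; the rim is 33 mm above the bench, with a 2 mm chamfer); z axis up, y axis along the row of inserts. The caddy is a shallow aluminium tray, fixed to the bench, with three such inserts in one row, 87 mm from centre to centre, in any order.
- pocket_square (a point): Square pocket of the bottle caddy: square, 74 x 74 mm, 26 mm deep, open at the top, in a white square insert 86 x 86 mm; the point is the centre of the pocket's floor (7 mm above the bench; the rim is 33 mm above the bench, with a 2 mm chamfer); z axis up, y axis along the row of inserts, x and y axes square to its sides. The caddy is a shallow aluminium tray, fixed to the bench, with three such inserts in one row, 87 mm from centre to centre, in any order.
- pocket_narrow (a point): Small round pocket of the bottle caddy: round, 58 mm across, 26 mm deep, open at the top, in a white square insert 86 x 86 mm; the point is the centre of the pocket's floor (7 mm above the bench; the rim is 33 mm above the bench, with a 2 mm chamfer); z axis up, y axis along the row of inserts. The caddy is a shallow aluminium tray, fixed to the bench, with three such inserts in one row, 87 mm from centre to centre, in any order.

How it is judged:
At the end, for the whole second after the job is handed in: Each of the three bottles is seated in its own pocket (axis within 13 mm of the pocket's centre, base within 6 mm of the pocket's floor, upright within 0.1 rad), released and at rest; the tall round bottle and the sample cup stand upright within 20 mm of where they were (horizontal distance between dropper_bottle_mid and pocket_round below 0.013 m and z of dropper_bottle_mid in the frame of pocket_round below 0.0765 m and angle between each of dropper_bottle_mid, square_bottle_mid, small_bottle_mid, tall_bottle_mid, sample_cup_mid's own z axis and vertical below 0.1 rad and linear speed of each of dropper_bottle, square_bottle, small_bottle below 0.02 m/s and horizontal distance between square_bottle_mid and pocket_square below 0.013 m and z of square_bottle_mid in the frame of pocket_square below 0.071 m and horizontal distance between small_bottle_mid and pocket_narrow below 0.013 m and z of small_bottle_mid in the frame of pocket_narrow below 0.0485 m and distance of each of tall_bottle_mid, sample_cup_mid from where it was at the start of the episode below 0.02 m); the robot touches nothing.
It fails at once if one of the three bottles is dropped (falls free of the fingers faster than 0.7 m/s) ((linear speed of dropper_bottle above 0.7 m/s and contact force between dropper_bottle and the fingers below 0.05 N) or (linear speed of square_bottle above 0.7 m/s and contact force between square_bottle and the fingers below 0.05 N) or (linear speed of small_bottle above 0.7 m/s and contact force between small_bottle and the fingers below 0.05 N)).
It fails at once if one of the three bottles is knocked or laid over (angle between any of dropper_bottle_mid, square_bottle_mid, small_bottle_mid's own z axis and vertical above 0.8 rad).
It fails at once if the tall bottle is displaced by more than 30 mm or tipped (distance of tall_bottle_mid from where it was at the start of the episode above 0.03 m or angle between tall_bottle_mid's own z axis and vertical above 0.5 rad).
It fails at once if the sample cup is displaced by more than 30 mm or tipped (distance of sample_cup_mid from where it was at the start of the episode above 0.03 m or angle between sample_cup_mid's own z axis and vertical above 0.5 rad).
It also fails if it takes over 112 s, if anything falls off the work surface, if the arm or the gripper's body presses on something with over 40 N, if the wrist force passes 120 N, or if a joint passes its speed limit or range.

## Working session

There is one attempt and no reset: what is moved stays moved. The work goes in short steps, Python scripts to look and compute and a tool call to move; the robot and the scene stay as the last step left them, time stands still between calls to the robot, and variables do not carry over. Pictures are saved under pics/ and viewed, at most 14 in all, crops included, and the job is handed in when it is done.

Besides the shell and the picture viewer there is one more tool, called after "Request:" as name([rows], argument=value, ...), one row to a line, values as JSON. drive_tool: Moves the arm, as the interface text tells. Its arguments: {"type":"object","properties":{"commands":{"type":"array"},"squeeze":{"type":"number"}},"required":["commands"]}

```bash
mkdir -p pics; ls; cat > h.py <<'E'
import numpy as np, cv2
from cell import bot, viewer, finder
def ray(c,px):
    k=viewer.calibration(c); f=200/np.tan(np.radians(k["fovy"])/2)
    T=np.array(k["world_from_camera"]); d=T[:3,:3]@np.array([(px[0]-k["cx"])/f,(px[1]-k["cy"])/f,1])
    return T[:3,3],d/np.linalg.norm(d)
def at_z(c,px,z):
    o,d=ray(c,px); return o+d*(z-o[2])/d[2]
def proj(c,p):
    k=viewer.calibration(c); f=200/np.tan(np.radians(k["fovy"])/2)
    q=np.linalg.inv(np.array(k["world_from_camera"]))@np.append(p,1); return np.array([k["cx"]+f*q[0]/q[2],k["cy"]+f*q[1]/q[2]])
def save(c,n,crop=None,s=1):
    im=np.array(viewer.read_camera(c))[:,:,::-1]
    if crop: im=im[crop[1]:crop[3],crop[0]:crop[2]]
    im=cv2.resize(np.ascontiguousarray(im),None,fx=s,fy=s,interpolation=cv2.INTER_CUBIC); cv2.imwrite("pics/"+n,im); return im
def tri(a,b):
    (o1,d1),(o2,d2)=a,b
    A=np.stack([d1,-d2],1); t=np.linalg.lstsq(A,o2-o1,rcond=None)[0]
    p,q=o1+t[0]*d1,o2+t[1]*d2; return (p+q)/2,np.linalg.norm(p-q)
E
python3 - <<'E'
from h import *
np.set_printoptions(precision=4,suppress=True)
for c in("scene","side","wrist"):
    save(c,c+"0.png",s=1.25); k=viewer.calibration(c); print(c,k["fovy"],np.array(k["world_from_camera"]))
H=dict(dropper_bottle_mid=.07,square_bottle_mid=.065,small_bottle_mid=.0425,tall_bottle_mid=.0825,sample_cup_mid=.031,pocket_round=.02,pocket_square=.02,pocket_narrow=.02)
for n,z in H.items():
    for c in("scene","side","wrist"):
        for r in finder.look_for(c,n)[:2]:
            px=np.array(r["at"])*[640,400]; print(n,c,round(r["score"],2),px.round(),at_z(c,px,z).round(3))
E
```

```text
pics
scene 47.96619737889105 [[ 0.8427 -0.4037  0.3562  0.0612]
 [-0.5384 -0.6227  0.5678 -0.7079]
 [-0.0074 -0.6702 -0.7421  0.9657]
 [ 0.      0.      0.      1.    ]]
side 56.310729725537215 [[ 0.9002 -0.1584  0.4057  0.0566]
 [-0.4347 -0.3843  0.8145 -0.8969]
 [ 0.0269 -0.9095 -0.4148  0.5474]
 [ 0.      0.      0.      1.    ]]
wrist 61.517212663441654 [[ 0.4113  0.8634  0.2922  0.2013]
 [ 0.9115 -0.3888 -0.1342  0.6492]
 [-0.0023  0.3215 -0.9469  0.3726]
 [ 0.      0.      0.      1.    ]]
dropper_bottle_mid scene 0.72 [411. 315.] [ 0.48  -0.414  0.07 ]
dropper_bottle_mid scene 0.63 [355. 299.] [ 0.401 -0.316  0.07 ]
dropper_bottle_mid side 0.56 [399. 290.] [ 0.465 -0.432  0.07 ]
square_bottle_mid scene 0.56 [353. 302.] [ 0.395 -0.318  0.065]
square_bottle_mid side 0.97 [345. 271.] [ 0.401 -0.327  0.065]
square_bottle_mid side 0.39 [263. 182.] [0.387 0.214 0.065]
small_bottle_mid scene 0.89 [323. 268.] [ 0.396 -0.191  0.042]
small_bottle_mid scene 0.58 [230. 145.] [0.399 0.35  0.043]
small_bottle_mid side 0.91 [319. 248.] [ 0.401 -0.192  0.042]
tall_bottle_mid scene 0.55 [390. 264.] [ 0.52  -0.29   0.083]
tall_bottle_mid side 0.73 [382. 245.] [ 0.514 -0.294  0.083]
tall_bottle_mid wrist 0.55 [126. 333.] [0.34  0.357 0.083]
sample_cup_mid scene 0.73 [257. 175.] [0.414 0.193 0.031]
sample_cup_mid scene 0.58 [437. 286.] [ 0.6   -0.377  0.031]
sample_cup_mid side 0.84 [435. 274.] [ 0.61  -0.379  0.031]
pocket_round scene 0.69 [259. 176.] [0.42 0.2  0.02]
pocket_round side 0.82 [274. 199.] [0.41  0.168 0.02 ]
pocket_round wrist 0.59 [ 41. 371.] [0.375 0.154 0.02 ]
pocket_square scene 0.62 [229. 144.] [0.407 0.38  0.02 ]
pocket_square side 0.79 [252. 177.] [0.397 0.38  0.02 ]
pocket_square wrist 0.61 [227. 344.] [0.438 0.403 0.02 ]
pocket_narrow scene 0.84 [244. 156.] [0.424 0.301 0.02 ]
pocket_narrow side 0.56 [263. 184.] [0.412 0.297 0.02 ]
pocket_narrow wrist 0.51 [127. 332.] [0.369 0.296 0.02 ]
```

View pics/scene0.png

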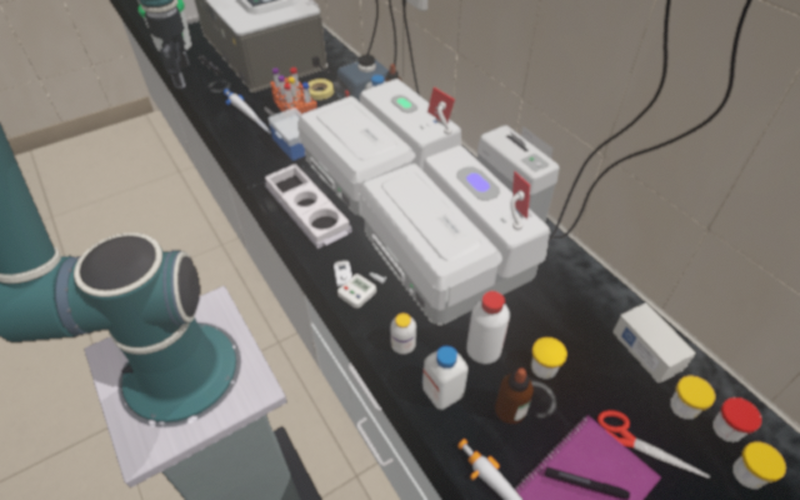

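View pics/side0.png

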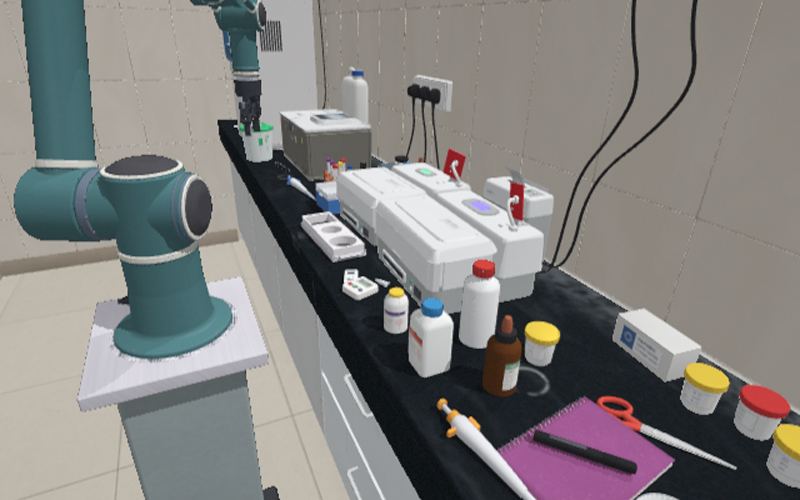

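View pics/wrist0.png

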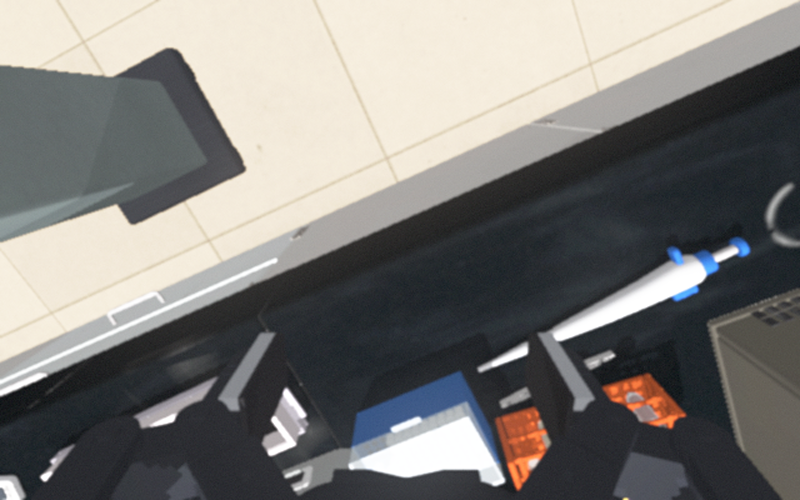

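Scene/side views: the caddy row runs from square (far, scene px ~230,145) through narrow (~245,157) to round (near, ~259,176). The small bottle (yellow cap) is at scene px 323,268, the square one (blue cap) at 355,299, the dropper at 411,315, the tall bottle (red cap) at 390,264, and the cup at 437,286. The start wrist view is over the front edge of the bench, with the caddy at bottom left. I'll fly over the caddy first.

```bash
cat >> h.py <<'E'
from scipy.spatial.transform import Rotation as R
np.set_printoptions(precision=4,suppress=True)
def go(p,yaw=None):
    "rows' totals (in units) to bring TCP to p with tool down, tool x at yaw in world"
    o=bot.get_obs(); r=R.from_quat(o["orientation"]); M=r.as_matrix()
    print("t",round(o["clock"],2),"tcp",np.array(o["tool_pos"]),"yaw",np.arctan2(M[1,0],M[0,0]).round(4),"tilt",M[2,:2],"j",np.array(o["joint_positions"]).round(2))
    print("shift units",M.T@(np.array(p)-o["tool_pos"])/.06)
    if yaw is not None:
        T=np.array([[np.cos(yaw),np.sin(yaw),0],[np.sin(yaw),-np.cos(yaw),0],[0,0,-1]])
        print("turn units",R.from_matrix(M.T@T).as_rotvec()/.08)
E
python3 -c "
from h import *
go([.40,.295,.45],0)"
```

```text
t 1.35 tcp [0.2776 0.6153 0.4047] yaw 2.7178 tilt [-0.  0.] j [ 1.11  0.26  1.6  -0.    1.27 -0.04]
shift units [-4.0549 -4.0265 -0.7554]
turn units [ 0.0003 -0.0001 33.9721]
```

Request:
drive_tool([
  [-1,-0.6,-0.6,-0.2,0,0,1],
  [-1,-0.6,-0.6,-0.2,0,0,1],
  [-1,-0.6,-0.6,-0.2,0,0,1],
  [-1,-0.6,-0.5,-0.2,0,0,1],
  [-1,-0.6,-0.5,0,0,0,1],
])

```text
clock: 1.98
tool_pos: [0.3364, 0.3753, 0.4543]
orientation: [0.402, 0.916, 0.001, 0.001]
ft_force: [0.7, 0.2, 1.4]
gripper_width: 0.995
gripper_force: 0.0
```

Request:
drive_tool([
  [-1,-0.6,0,0,0,0,1],
  [-1,-0.6,0,0,0,0,1],
  [-1,-0.4,0,0,0,0,1],
  [-1,0,0,0,0,0,1],
  [-1,0,0,0,0,0,1],
])

```text
clock: 2.6
tool_pos: [0.3963, 0.3014, 0.4529]
orientation: [0.576, 0.817, 0.0, 0.0]
ft_force: [-0.6, -0.7, -0.6]
gripper_width: 1.002
gripper_force: 0.0
```

```bash
python3 -c "
from h import *
go([.40,.295,.45],np.pi/2)"
```

```text
t 2.6 tcp [0.3963 0.3014 0.4529] yaw 1.914 tilt [0.0001 0.0004] j [ 0.6  -0.1   1.91  0.    1.33  0.26]
shift units [-0.1218  0.0228  0.0479]
turn units [ 0.0041 -0.0024  4.2905]
```

Request:
drive_tool([
  [-1,0,0,0,0,0,1],
  [-1,0,0,0,0,0,1],
  [-1,0,0,0,0,0,1],
  [-1,0,0,0,0,0,1],
  [-1,0,0,0,0,0,0.29],
])

```text
clock: 3.22
tool_pos: [0.396, 0.3019, 0.4528]
orientation: [0.706, 0.708, 0.0, 0.0]
ft_force: [0.7, 0.1, -0.1]
gripper_width: 0.999
gripper_force: 0.0
```

```bash
python3 - <<'E'
from h import *
go([.40,.295,.45],np.pi/2)
save("wrist","w1.png",s=1.25)
for n in("pocket_round","pocket_square","pocket_narrow"):
    for r in finder.look_for("wrist",n)[:2]:
        px=np.array(r["at"])*[640,400]; print(n,round(r["score"],2),px.round(),at_z("wrist",px,.033).round(4))
E
```

```text
t 3.23 tcp [0.396  0.3019 0.4528] yaw 1.5742 tilt [0.0002 0.0002] j [ 0.6  -0.1   1.91  0.    1.33  0.6 ]
shift units [-0.1153  0.0669  0.0469]
turn units [ 0.0028 -0.0022  0.0425]
pocket_round 0.85 [341. 238.] [0.4165 0.2019 0.033 ]
pocket_square 0.87 [341. 100.] [0.4133 0.37   0.033 ]
pocket_narrow 0.58 [335. 176.] [0.4078 0.2841 0.033 ]
```

View pics/w1.png

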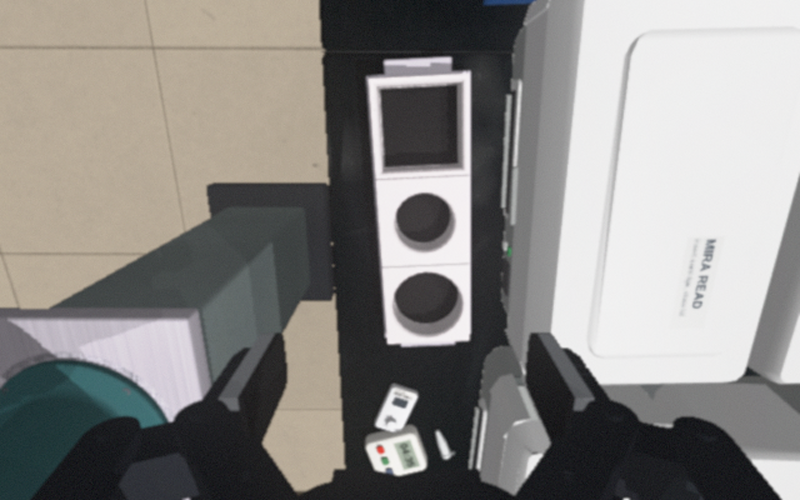

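The wrist view shows the caddy row with the square pocket at about (425,125), narrow at (425,220) and round at (427,303), nearly parallel to world y. I'll fit the rims by thresholding.

```bash
python3 - <<'E'
from h import *
im=np.array(viewer.read_camera("wrist")); g=cv2.cvtColor(im,cv2.COLOR_RGB2GRAY)
print(g[176,295:385:3], g[195:270:3,340])
for th in (170,190,205):
    b=(g<th).astype(np.uint8); 
    cs,_=cv2.findContours(b[40:285,285:390],cv2.RETR_CCOMP,cv2.CHAIN_APPROX_NONE,offset=(285,40))
    for c in cs:
        a=cv2.contourArea(c)
        if 800<a<6000:
            w=np.array([at_z("wrist",p[0],.033)[:2] for p in c],np.float32)
            (x,y),(d1,d2),an=cv2.fitEllipse(w); m=cv2.minAreaRect(w)
            print(th,a,"ell",round(x,4),round(y,4),round(d1,4),round(d2,4),"rect",np.round(m[0],4),np.round(m[1],4),round(m[2],1))
E
```

```text
[ 39  39 107 239 240 240 239 164  59  61  60  65  63  60  63  62  60  61
  53  53  52  51 115 195 242 241 242 168  49  46] [117 121 182 242 241 241 232 231  65  61  59  58  59  61  60  57  58  58
  60  49  48  80 121 119 135]
170 2154.0 ell 0.4177 0.195 0.0695 0.071 rect [0.418  0.1946] [0.0693 0.0705] 0.3
170 1698.5 ell 0.4131 0.2815 0.0557 0.0571 rect [0.4132 0.2818] [0.0563 0.0567] 0.3
170 4314.5 ell 0.4089 0.3674 0.0842 0.0855 rect [0.4087 0.3676] [0.0733 0.0737] 2.7
190 2225.0 ell 0.4177 0.1947 0.0708 0.0721 rect [0.4179 0.1952] [0.0715 0.0718] 0.3
190 1764.5 ell 0.413 0.2813 0.0569 0.0582 rect [0.4132 0.2811] [0.0564 0.058 ] 0.3
190 4495.0 ell 0.4089 0.3674 0.0862 0.0872 rect [0.4085 0.3675] [0.074  0.0747] 3.0
205 2282.5 ell 0.4177 0.1946 0.0716 0.0732 rect [0.418  0.1945] [0.0718 0.0733] 0.3
205 1809.5 ell 0.4131 0.2812 0.0578 0.0588 rect [0.4137 0.2811] [0.0575 0.058 ] 0.3
205 4611.0 ell 0.4087 0.3675 0.0871 0.0882 rect [0.4086 0.3674] [0.0754 0.0754] 3.3
```

Request:
drive_tool([
  [-1,-1,0,0,0,0,0],
  [-1,-1,0,0,0,0,0],
  [-1,-1,0,0,0,0,0],
  [-1,-1,0,0,0,0,0],
  [-1,-1,0,0,0,0,0],
])

```text
clock: 4.1
tool_pos: [0.3967, 0.0002, 0.453]
orientation: [0.705, 0.709, 0.0, 0.001]
ft_force: [1.6, -0.1, 0.1]
gripper_width: 1.0
gripper_force: 0.0
```

Request:
drive_tool([
  [-1,-1,0,0,0,0,0],
  [-1,-1,0,0,0,0,0],
  [-1,-1,0,0,0,0,0],
  [-1,-1,0,0,0,0,0],
  [-1,0,0,0,0,0,0],
])

```text
clock: 4.72
tool_pos: [0.3976, -0.2416, 0.4526]
orientation: [0.708, 0.707, -0.0, 0.0]
ft_force: [0.7, 0.1, 0.3]
gripper_width: 0.997
gripper_force: 0.0
```

```bash
python3 - <<'E'
from h import *
go([.398,-.19,.35],np.pi/2)
save("wrist","w2.png",s=1.25)
H=dict(dropper_bottle_mid=.07,square_bottle_mid=.065,small_bottle_mid=.0425,tall_bottle_mid=.0825,sample_cup_mid=.031)
for n,z in H.items():
    for r in finder.look_for("wrist",n)[:2]:
        px=np.array(r["at"])*[640,400]; print(n,round(r["score"],2),px.round(),at_z("wrist",px,z).round(4))
E
```

```text
t 4.72 tcp [ 0.3976 -0.2416  0.4526] yaw 1.5692 tilt [-0.0008 -0.0005] j [-0.6  -0.17  1.97 -0.    1.34 -0.6 ]
shift units [0.8609 0.0064 1.7086]
turn units [-0.0061  0.0102 -0.02  ]
dropper_bottle_mid 0.65 [395. 300.] [ 0.4831 -0.404   0.07  ]
square_bottle_mid 0.79 [333. 228.] [ 0.4073 -0.3094  0.065 ]
small_bottle_mid 0.97 [327. 112.] [ 0.3991 -0.1808  0.0425]
tall_bottle_mid 0.7 [449. 208.] [ 0.5307 -0.2764  0.0825]
sample_cup_mid 0.8 [486. 274.] [ 0.612  -0.3882  0.031 ]
```

View pics/w2.png

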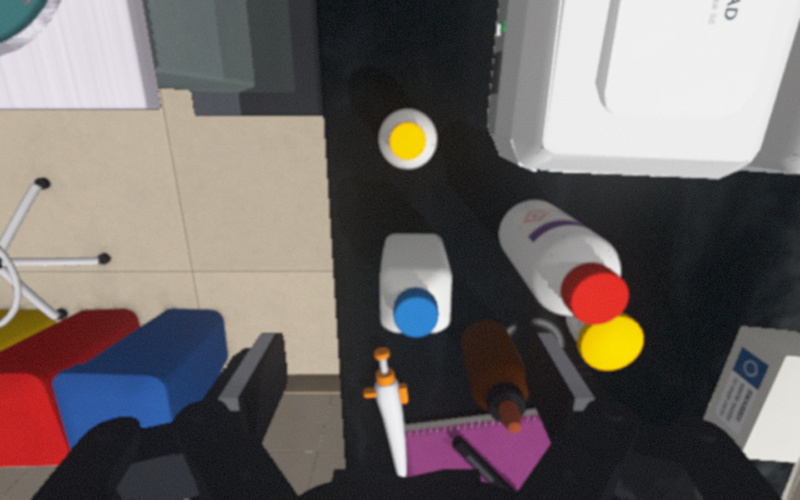

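The wrist view shows the small bottle's yellow cap at (407,141), the blue cap at (416,313) with the square body nearly aligned to the image, the red cap at (595,292) and the dropper bulb at (512,415).

```bash
cat >> h.py <<'E'
def blob(c,rgb_lo,hue,z,im=None,smin=120,roi=None):
    "largest blob of a hue; min enclosing ellipse centre on plane z"
    im=np.array(viewer.read_camera(c)) if im is None else im
    h=cv2.cvtColor(im,cv2.COLOR_RGB2HSV)
    m=((abs(h[:,:,0].astype(int)-hue)<9)&(h[:,:,1]>smin)&(h[:,:,2]>rgb_lo)).astype(np.uint8)
    if roi: k=np.zeros_like(m); k[roi[1]:roi[3],roi[0]:roi[2]]=1; m*=k
    cs,_=cv2.findContours(m,cv2.RETR_EXTERNAL,cv2.CHAIN_APPROX_NONE); q=max(cs,key=cv2.contourArea)
    w=np.array([at_z(c,p[0],z)[:2] for p in q],np.float32); e=cv2.fitEllipse(w)
    return np.array(e[0]),np.array(e[1]),q.reshape(-1,2).mean(0)
E
python3 - <<'E'
from h import *
im=cv2.imread("pics/w2.png"); im=cv2.resize(im,(640,400),interpolation=cv2.INTER_AREA)[:,:,::-1].copy()
h=cv2.cvtColor(im,cv2.COLOR_RGB2HSV); print(h[112,326],h[250,332],h[234,476],h[320,400])
for n,hu,z,roi in(("small",25,.085,(280,70,370,150)),("square",104,.13,(300,210,370,280)),("tall",178,.165,(430,200,520,270)),("cup",25,.062,(450,240,540,310))):
    print(n,*blob("wrist",90,hu,z,im,roi=roi))
E
```

```text
[ 26 255 247] [104 196 204] [  2 212 227] [150  16  31]
small [ 0.398  -0.1778] [0.0278 0.028 ] [325.3133 112.2289]
square [ 0.4053 -0.3042] [0.0328 0.0417] [332.2617 250.6449]Traceback (most recent call last):
  File "<stdin>", line 5, in <module>
  File "h.py", line 36, in blob
    cs,_=cv2.findContours(m,cv2.RETR_EXTERNAL,cv2.CHAIN_APPROX_NONE); q=max(cs,key=cv2.contourArea)
                                                                        ~~~^^^^^^^^^^^^^^^^^^^^^^^^
ValueError: max() iterable argument is empty
```

Request:
drive_tool([
  [-0.5,0.6,0,0.5,0,0,0],
  [-0.5,0.44,0,0.5,0,0,0],
  [-0.5,0,0,0.7,0,0,0],
  [-0.5,0,0,0.6,0,0,0],
  [-0.5,0,0,0,0,0,0],
])

```text
clock: 5.65
tool_pos: [0.3964, -0.1737, 0.312]
orientation: [0.705, 0.709, -0.001, -0.003]
ft_force: [-0.8, -0.8, -0.0]
gripper_width: 0.75
gripper_force: 0.0
```

```bash
python3 - <<'E'
from h import *
go([.398,-.179,.203],np.pi/2)
print(blob("wrist",90,25,.085)); save("wrist","w3.png",s=1.)
o=bot.get_obs();print(o["gripper_width"])
E
```

```text
t 5.65 tcp [ 0.3964 -0.1737  0.312 ] yaw 1.577 tilt [ 0.0031 -0.0058] j [-0.47 -0.12  2.2   0.    1.08 -0.48]
shift units [-0.0948  0.0363  1.8162]
turn units [-0.0729 -0.0386  0.0782]
(array([ 0.4001, -0.1854]), array([0.0284, 0.032 ]), array([330.5038, 239.2901]))
0.7518843635520043
```

View pics/w3.png

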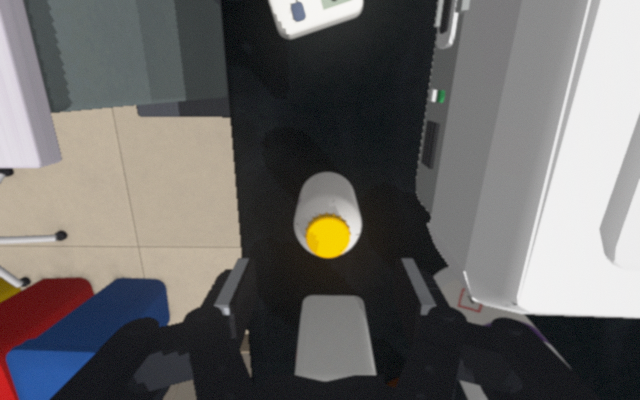

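The small bottle's cap is at (327,237) and centred between the open fingers. The two estimates differ by 7 mm because the arm was still settling, so I'll measure again at rest.

```bash
python3 - <<'E'
from h import *
for i in range(4): viewer.read_camera("wrist")
im=np.array(viewer.read_camera("wrist"))
print(blob("wrist",90,25,.085,im)); go([.398,-.182,.203],np.pi/2)
# body silhouette extreme columns
print([at_z("wrist",(x,205),.065)[:2] for x in (295,361)])
for c in("scene","side"):
    print(c,blob(c,90,25,.083,roi=(300,220,345,300)))
E
```

```text
(array([ 0.3975, -0.1825]), array([0.028 , 0.0312]), array([323.152, 230.48 ]))
t 6.0 tcp [ 0.3985 -0.176   0.3164] yaw 1.5746 tilt [-0.0015  0.0028] j [-0.47 -0.12  2.19 -0.    1.07 -0.48]
shift units [-0.0971 -0.0144  1.8902]
turn units [0.0352 0.0184 0.0479]
[array([ 0.3779, -0.1717]), array([ 0.4238, -0.1716])]
scene (array([ 0.399 , -0.1833]), array([0.0262, 0.0323]), array([322.0312, 255.0938]))
side (array([ 0.3975, -0.1863]), array([0.0281, 0.0375]), array([316.6897, 233.2759]))
```

Request:
drive_tool([
  [-0.5,-0.11,0,0.5,0,0,0],
  [-0.5,0,0,0.5,0,0,0],
  [-0.5,0,0,0.5,0,0,0],
  [-0.5,0,0,0.39,0,0,0],
  [-0.5,0,0,0,0,0,0],
])

```text
clock: 6.72
tool_pos: [0.3968, -0.1819, 0.1998]
orientation: [0.706, 0.708, -0.001, -0.002]
ft_force: [0.3, 0.1, -0.2]
gripper_width: 0.749
gripper_force: 0.0
```

Request:
drive_tool([
  [0.2,0,0,0,0,0,0],
  [0.6,0,0,0,0,0,0],
  [0.6,0,0,0,0,0,0],
  [0.6,0,0,0,0,0,0],
], squeeze=30)

```text
clock: 7.22
tool_pos: [0.3984, -0.1826, 0.2023]
orientation: [0.706, 0.708, 0.0, 0.001]
ft_force: [0.1, -0.2, 5.3]
gripper_width: 0.554
gripper_force: 31.3
```

Request:
drive_tool([
  [0.6,0,0,-0.4,0,0,0],
  [0.6,0,0,-0.7,0,0,0],
  [0.6,0.2,0,-0.7,0,0,0],
  [0.6,0.6,0.1,-0.7,0,0,0],
  [0.6,0.8,0.14,0,0,0,0],
])

```text
clock: 7.85
tool_pos: [0.4134, -0.0862, 0.3557]
orientation: [0.707, 0.708, 0.002, 0.004]
ft_force: [1.0, -0.1, -0.5]
gripper_width: 0.551
gripper_force: 31.2
```

Request:
drive_tool([
  [0.6,0.8,0,0,0,0,0],
  [0.6,0.8,0,0,0,0,0],
  [0.6,0.8,0,0,0,0,0],
  [0.6,0.8,0,0,0,0,0],
  [0.6,0.8,0,0,0,0,0],
])

```text
clock: 8.48
tool_pos: [0.4104, 0.1553, 0.3513]
orientation: [0.706, 0.709, 0.0, 0.0]
ft_force: [1.0, -0.3, -0.8]
gripper_width: 0.556
gripper_force: 31.2
```

Request:
drive_tool([
  [0.6,0.8,0,0,0,0,0],
  [0.6,0.7,0,0,0,0,0],
  [0.6,0.4,0,0,0,0,0],
  [0.6,0.23,0,0,0,0,0],
  [0.6,0,0,0,0,0,0],
])

```text
clock: 9.1
tool_pos: [0.4104, 0.2819, 0.3511]
orientation: [0.705, 0.709, -0.0, 0.0]
ft_force: [0.3, 0.1, -2.2]
gripper_width: 0.554
gripper_force: 31.2
```

```bash
python3 - <<'E'
from h import *
for i in range(4): viewer.read_camera("wrist")
im=save("wrist","w4.png")[:,:,::-1].copy()
go([.413,.2813,.215],np.pi/2); o=bot.get_obs(); print(o["gripper_width"],o["gripper_force"])
z=o["tool_pos"][2]-.2023+.085
print(blob("wrist",90,25,z,im))
E
```

```text
t 9.35 tcp [0.4106 0.2807 0.3513] yaw 1.5734 tilt [-0.0003 -0.0001] j [ 0.55 -0.03  2.04 -0.    1.14  0.55]
shift units [0.0111 0.041  2.2709]
turn units [-0.0007  0.0042  0.0328]
0.5535668751580985 31.244248151779175
(array([0.4099, 0.2846]), array([0.0286, 0.0297]), array([324.6705, 346.1856]))
```

View pics/w4.png

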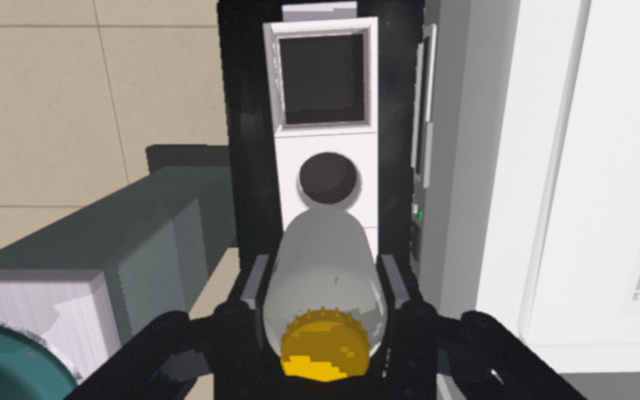

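The small bottle hangs upright in the fingers (cap around (325,345)) just in front of the narrow pocket rim in the image, so the pose agrees. Lowering it now.

Request:
drive_tool([
  [0.6,0.01,0.04,0.4,0,0,0],
  [0.6,0,0,0.6,0,0,0],
  [0.6,0,0,0.5,0,0,0],
  [0.6,0,0,0.27,0,0,0],
  [0.6,0,0,0,0,0,0],
])

```text
clock: 9.98
tool_pos: [0.4125, 0.2815, 0.2441]
orientation: [0.706, 0.708, -0.001, -0.0]
ft_force: [0.1, 0.0, -0.6]
gripper_width: 0.554
gripper_force: 31.2
```

Request:
drive_tool([
  [0.6,0,0,0.2,0,0,0],
  [0.6,0,0,0.1,0,0,0],
  [0.6,0,0,0.1,0,0,0],
  [0.6,0,0,0.1,0,0,0],
  [0.6,0,0,0.0,0,0,0],
])

```text
clock: 10.6
tool_pos: [0.4126, 0.2821, 0.2145]
orientation: [0.706, 0.708, -0.001, -0.0]
ft_force: [-0.1, -0.4, -1.3]
gripper_width: 0.557
gripper_force: 31.2
```

Request:
drive_tool([
  [0.6,0,0,0.06,0,0,0],
  [0.6,0,0,0.04,0,0,0],
  [0.6,0,0,0,0,0,0],
])

```text
clock: 10.98
tool_pos: [0.413, 0.2823, 0.2093]
orientation: [0.706, 0.708, 0.0, 0.0]
ft_force: [-0.5, -0.2, 1.0]
gripper_width: 0.558
gripper_force: 31.3
```

Request:
drive_tool([
  [-0.2,0,0,0,0,0,0],
  [-0.5,0,0,0,0,0,0],
  [-0.5,0,0,-0.3,0,0,0],
  [-0.5,0,0,-0.7,0,0,0],
  [-0.5,0,0,-0.9,0,0,0],
])

```text
clock: 11.6
tool_pos: [0.4124, 0.2818, 0.3243]
orientation: [0.706, 0.708, -0.001, -0.0]
ft_force: [1.2, 0.6, -0.1]
gripper_width: 0.746
gripper_force: 0.0
```

Request:
drive_tool([
  [-1,0,0,-0.9,0,0,0],
  [-1,-0.6,0,-0.9,0,0,0],
  [-1,-0.9,0,0,0,0,0],
  [-1,-0.9,0,0,0,0,0],
  [-1,-0.9,0,0,0,0,0],
])

```text
clock: 12.22
tool_pos: [0.4131, 0.0841, 0.4309]
orientation: [0.705, 0.709, 0.001, 0.001]
ft_force: [0.1, 0.3, -0.5]
gripper_width: 0.999
gripper_force: 0.0
```

Request:
drive_tool([
  [-1,-0.9,0,0,0,0,0],
  [-1,-0.9,0,0,0,0,0],
  [-1,-0.9,0,0,0,0,0],
  [-1,-0.9,0,0,0,0,0],
  [-1,-0.9,0,0,0,0,0],
])

```text
clock: 12.85
tool_pos: [0.414, -0.1862, 0.4308]
orientation: [0.706, 0.708, 0.0, 0.001]
ft_force: [0.4, 0.2, 0.3]
gripper_width: 0.998
gripper_force: 0.0
```

Request:
drive_tool([
  [-1,-0.7,0,0,0,0,0],
  [-1,-0.4,-0.1,0,0,0,0],
  [-1,-0.2,-0.1,0,0,0,0],
  [-1,0,0,0,0,0,0],
])

```text
clock: 13.35
tool_pos: [0.4025, -0.2627, 0.4297]
orientation: [0.706, 0.708, 0.0, 0.0]
ft_force: [0.7, 0.6, 0.5]
gripper_width: 1.0
gripper_force: 0.0
```

```bash
python3 - <<'E'
from h import *
for i in range(4): viewer.read_camera("wrist")
go([.405,-.308,.235],np.pi/2)
im=save("wrist","w5.png")[:,:,::-1].copy()
print(blob("wrist",90,104,.13,im))
for c in("scene","side"):
    print(c,blob(c,90,104,.128,roi=(330,210,380,310)))
for n in("dropper_bottle_mid","square_bottle_mid"):
    for r in finder.look_for("wrist",n)[:1]: print(n,r)
E
```

```text
t 13.55 tcp [ 0.4031 -0.2616  0.4293] yaw 1.5758 tilt [0.0001 0.0003] j [-0.63 -0.13  1.97  0.    1.29 -0.63]
shift units [-0.774   0.0267  3.2381]
turn units [ 0.0042 -0.0018  0.0625]
(array([ 0.1862, -0.3849]), array([0.0705, 0.1722]), array([104.6029, 309.7772]))
scene (array([ 0.4038, -0.314 ]), array([0.0316, 0.0416]), array([356.9375, 284.0833]))
side (array([ 0.3989, -0.3241]), array([0.0356, 0.0548]), array([345.3404, 245.6809]))
dropper_bottle_mid {'at': [0.6197, 0.744], 'score': 0.62}
square_bottle_mid {'at': [0.5084, 0.5547], 'score': 0.72}
```

View pics/w5.png

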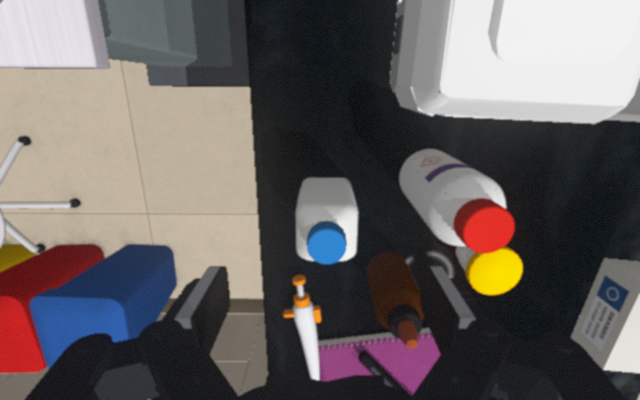

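The square bottle's blue cap is at (327,243) and its body outline spans columns 296–358; the blue blob hit was the floor bin. I'll fit a prism silhouette for x, y and yaw.

```bash
cat >> h.py <<'E'
from scipy.optimize import minimize
def outline(kind,p):
    "list of convex point sets (world) of the thing at x,y,yaw"
    t=np.linspace(0,2*np.pi,60,endpoint=False); C=np.stack([np.cos(t),np.sin(t)],1)
    circ=lambda r,z:np.c_[C*r,np.full(60,z)]
    if kind=="square":
        s=np.concatenate([C*.0107+np.array(k)*.0193 for k in((1,1),(1,-1),(-1,1),(-1,-1))])
        c,d=np.cos(p[2]),np.sin(p[2]); s=s@np.array([[c,d],[-d,c]])
        S=[np.r_[np.c_[s,0*s[:,0]],np.c_[s,0*s[:,0]+.096]],np.r_[circ(.018,.112),circ(.018,.13)],np.r_[np.c_[s*.95,0*s[:,0]+.098],circ(.018,.108)]]
    else: S=[np.r_[circ(.028,0),circ(.028,.1)],np.r_[circ(.026,.103),circ(.017,.11)]]
    return [q+[p[0],p[1],0] for q in S]
def fit(kind,p0,mask,c="wrist",T=None):
    k=viewer.calibration(c); f=200/np.tan(np.radians(k["fovy"])/2); W=np.linalg.inv(np.array(k["world_from_camera"])); U=4
    big=cv2.resize(mask,None,fx=U,fy=U,interpolation=cv2.INTER_LINEAR)>0.5 if mask.dtype!=np.uint8 else cv2.resize(mask*255,None,fx=U,fy=U)>127
    def cost(p):
        m=np.zeros(big.shape,np.uint8)
        for S in outline(kind,p):
            q=S@W[:3,:3].T+W[:3,3]; uv=np.c_[k["cx"]+f*q[:,0]/q[:,2],k["cy"]+f*q[:,1]/q[:,2]]
            cv2.fillConvexPoly(m,cv2.convexHull(np.round((uv+.5)*U).astype(np.int32)),1)
        return (m.astype(bool)^big).sum()/big.sum()
    n=len(p0); s=np.array([.006,.006,.1])[:n]
    r=minimize(cost,p0,method="Nelder-Mead",options=dict(initial_simplex=np.vstack([p0]+[np.array(p0)+s*e for e in np.eye(n)]),xatol=1e-4,fatol=1e-5))
    return r.x,r.fun
E
python3 - <<'E'
from h import *
im=np.array(viewer.read_camera("wrist")); g=cv2.cvtColor(im,cv2.COLOR_RGB2HSV)
m=np.zeros(g.shape[:2],np.uint8); x0,y0,x1,y1=285,165,370,275
m[y0:y1,x0:x1]=(g[y0:y1,x0:x1,2]>85)
m=cv2.morphologyEx(m,cv2.MORPH_OPEN,np.ones((3,3)))
n,l,st,_=cv2.connectedComponentsWithStats(m); i=1+st[1:,4].argmax(); m=(l==i).astype(np.uint8); print(st[i])
for y in(-.1,.1): print(fit("square",[.405,-.31,y],m))
print(blob("wrist",90,104,.13,im,roi=(300,215,355,270)))
E
```

```text
[ 296  177   63   88 4927]
(array([ 0.4043, -0.3138, -0.0183]), np.float64(0.02804840919470239))
(array([ 0.4041, -0.3138, -0.0241]), np.float64(0.028530471406099357))
(array([ 0.404 , -0.3102]), array([0.0331, 0.0413]), array([326.1466, 242.9914]))
```

Request:
drive_tool([
  [-1,-0.5,0.01,0.3,0,0,0.3],
  [-1,-0.37,0,0.6,0,0,0],
  [-1,0,0,0.6,0,0,0],
  [-1,0,0,0.2,0,0,0],
  [-1,0,0,0,0,0,0],
])

```text
clock: 14.48
tool_pos: [0.4031, -0.3144, 0.3265]
orientation: [0.714, 0.7, -0.0, -0.001]
ft_force: [-0.2, 0.1, -0.3]
gripper_width: 1.0
gripper_force: 0.0
```

```bash
python3 - <<'E'
from h import *
for i in range(3): viewer.read_camera("wrist")
go([.404,-.3138,.238],1.55)
print(blob("wrist",90,104,.13,roi=(250,200,400,390)))
E
```

```text
t 14.62 tcp [ 0.4039 -0.315   0.3289] yaw 1.551 tilt [-0.002   0.0024] j [-0.71  0.02  2.03  0.    1.09 -0.69]
shift units [ 0.0231 -0.0029  1.5154]
turn units [0.0301 0.0246 0.0129]
(array([ 0.4042, -0.3104]), array([0.0334, 0.0405]), array([325.3081, 235.5622]))
```

Request:
drive_tool([
  [-1,0.02,0,0.5,0,0,0],
  [-1,0,0,0.5,0,0,0],
  [-1,0,0,0.3,0,0,0],
  [-1,0,0,0.2,0,0,0],
  [-1,0,0,0,0,0,0],
])

```text
clock: 15.3
tool_pos: [0.4032, -0.3134, 0.2368]
orientation: [0.714, 0.7, -0.0, -0.0]
ft_force: [-0.4, 0.2, 0.5]
gripper_width: 1.002
gripper_force: 0.0
```

Request:
drive_tool([
  [-0.5,0,0,0,0,0,0],
  [0.4,0,0,0,0,0,0],
  [0.4,0,0,0,0,0,0],
  [0.4,0,0,0,0,0,0],
], squeeze=40)

```text
clock: 15.8
tool_pos: [0.4039, -0.3139, 0.2384]
orientation: [0.714, 0.7, 0.0, 0.001]
ft_force: [0.3, 1.6, 5.5]
gripper_width: 0.688
gripper_force: 43.6
```

Request:
drive_tool([
  [0.4,0,0,-0.3,0,0,0],
  [0.4,0,0,-0.7,0,0,0],
  [0.4,0,0,-0.8,0,0,0],
  [0.4,0.4,0,-0.8,0,0,-0.4],
  [0.4,0.8,0,0,0,0,-0.5],
])

```text
clock: 16.42
tool_pos: [0.4044, -0.2426, 0.3991]
orientation: [0.689, 0.725, 0.001, 0.005]
ft_force: [0.3, 0.8, -3.3]
gripper_width: 0.685
gripper_force: 44.5
```

Request:
drive_tool([
  [0.4,0.9,0.05,0,0,0,0],
  [0.4,0.9,0.05,0,0,0,0],
  [0.4,0.9,0.05,0,0,0,0],
  [0.4,0.9,0.05,0,0,0,0],
  [0.4,0.9,0.05,0,0,0,0],
])

```text
clock: 17.05
tool_pos: [0.4032, 0.0304, 0.3935]
orientation: [0.689, 0.725, 0.0, 0.0]
ft_force: [0.4, 0.6, -1.6]
gripper_width: 0.69
gripper_force: 44.4
```

Request:
drive_tool([
  [0.4,0.9,0.05,0,0,0,0],
  [0.4,0.9,0.05,0,0,0,0],
  [0.4,0.9,0.05,0,0,0,0],
  [0.4,0.9,0.05,0,0,0,0],
  [0.4,0.9,0.05,0,0,0,0],
])

```text
clock: 17.68
tool_pos: [0.4044, 0.3008, 0.3935]
orientation: [0.688, 0.725, -0.0, 0.0]
ft_force: [1.1, -0.2, -2.5]
gripper_width: 0.687
gripper_force: 44.4
```

Request:
drive_tool([
  [0.4,0.6,0.05,0,0,0,0],
  [0.4,0.3,0.05,0,0,0,0],
  [0.4,0.1,0,0,0,0,0],
  [0.4,0,0,0,0,0,0],
])

```text
clock: 18.18
tool_pos: [0.408, 0.3588, 0.393]
orientation: [0.689, 0.725, -0.001, 0.0]
ft_force: [0.2, -1.0, -2.5]
gripper_width: 0.692
gripper_force: 44.3
```

```bash
python3 - <<'E'
from h import *
for i in range(3): viewer.read_camera("wrist")
save("side","s6.png",(180,90,420,290),2.5)
go([.4088,.3674,.28],1.622); o=bot.get_obs(); print(o["gripper_width"],o["gripper_force"])
E
```

```text
t 18.38 tcp [0.4082 0.3585 0.3931] yaw 1.6213 tilt [-0.0004 -0.    ] j [ 0.67  0.02  1.9  -0.    1.22  0.62]
shift units [0.1485 0.0183 1.8857]
turn units [-0.0006  0.0046 -0.0085]
0.6884285312762529 44.28481027018279
```

View pics/s6.png

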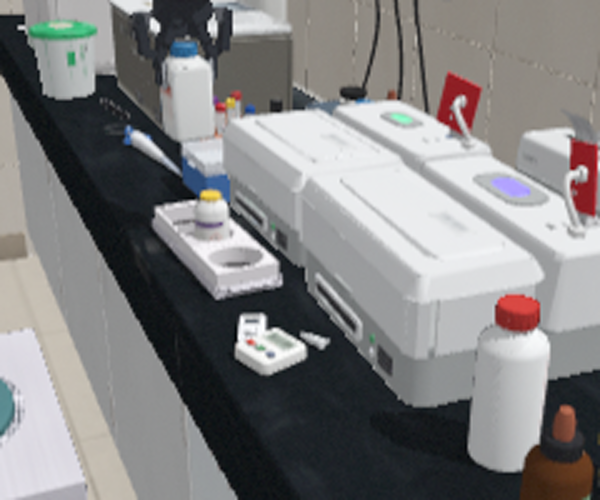

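The small bottle (crop px 210,215) stands upright in the narrow pocket, and the square bottle (188,95) hangs upright in the gripper. Lowering it.

Request:
drive_tool([
  [0.4,0.15,0.02,0.4,0,0,0],
  [0.4,0,0,0.6,0,0,0],
  [0.4,0,0,0.5,0,0,0],
  [0.4,0,0,0.33,0,0,0],
  [0.4,0,0,0,0,0,0],
])

```text
clock: 19.0
tool_pos: [0.4081, 0.3673, 0.2814]
orientation: [0.689, 0.725, -0.002, -0.0]
ft_force: [-0.9, 0.2, -1.9]
gripper_width: 0.686
gripper_force: 44.2
```

Request:
drive_tool([
  [0.4,0,0,0.2,0,0,0],
  [0.4,0,0,0.1,0,0,0],
  [0.4,0,0,0.1,0,0,0],
  [0.4,0,0,0.1,0,0,0],
  [0.4,0,0,0.0,0,0,0],
])

```text
clock: 19.62
tool_pos: [0.4085, 0.3684, 0.2527]
orientation: [0.689, 0.725, -0.001, -0.0]
ft_force: [-0.5, -0.0, -3.1]
gripper_width: 0.692
gripper_force: 44.3
```

Request:
drive_tool([
  [0.4,0,0,0.06,0,0,0],
  [0.4,0,0,0.06,0,0,0],
  [0.4,0,0,0,0,0,0],
])

```text
clock: 20.0
tool_pos: [0.4086, 0.3685, 0.2457]
orientation: [0.689, 0.725, -0.0, -0.0]
ft_force: [0.7, -0.0, -3.4]
gripper_width: 0.687
gripper_force: 44.3
```

Request:
drive_tool([
  [0.4,0,0,0.03,0,0,0],
  [0.4,0,0,0,0,0,0],
])

```text
clock: 20.25
tool_pos: [0.4089, 0.3688, 0.2453]
orientation: [0.689, 0.725, 0.0, -0.0]
ft_force: [-2.7, -1.0, 4.9]
gripper_width: 0.69
gripper_force: 45.0
```

Request:
drive_tool([
  [-0.45,0,0,0,0,0,0],
  [-0.7,0,0,0,0,0,0],
  [-0.8,0,0,-0.2,0,0,0],
  [-0.8,0,0,-0.6,0,0,0],
  [-0.8,0,0,-0.9,0,0,0],
])

```text
clock: 20.88
tool_pos: [0.4082, 0.3681, 0.3461]
orientation: [0.689, 0.725, -0.002, -0.0]
ft_force: [-0.8, 1.0, 0.2]
gripper_width: 0.894
gripper_force: 0.0
```

Request:
drive_tool([
  [-1,0,0,-0.9,0,0,0],
  [-1,-0.8,0,-0.6,0,0,0.2],
  [-1,-0.9,0,0,0,0,0.4],
  [-1,-0.9,0,0,0,0,0],
  [-1,-0.9,0,0,0,0,0],
])

```text
clock: 21.5
tool_pos: [0.4133, 0.1572, 0.4375]
orientation: [0.705, 0.709, 0.001, 0.001]
ft_force: [1.4, -1.0, -0.7]
gripper_width: 1.0
gripper_force: 0.0
```

Request:
drive_tool([
  [-1,-0.9,0.1,0,0,0,0],
  [-1,-0.9,0.1,0,0,0,0],
  [-1,-0.9,0.1,0,0,0,0],
  [-1,-0.9,0.1,0,0,0,0],
  [-1,-0.9,0.1,0,0,0,0],
])

```text
clock: 22.12
tool_pos: [0.4444, -0.113, 0.4375]
orientation: [0.706, 0.708, 0.001, 0.001]
ft_force: [1.1, -0.1, 0.7]
gripper_width: 1.0
gripper_force: 0.0
```

Request:
drive_tool([
  [-1,-0.9,0,0,0,0,0],
  [-1,-0.9,0,0,0,0,0],
  [-1,-0.6,0,0,0,0,0],
  [-1,-0.3,0,0,0,0,0],
  [-1,0,0,0,0,0,0],
])

```text
clock: 22.75
tool_pos: [0.4452, -0.2736, 0.4366]
orientation: [0.706, 0.708, 0.0, -0.0]
ft_force: [0.6, 0.2, -0.5]
gripper_width: 1.0
gripper_force: 0.0
```

```bash
python3 - <<'E'
from h import *
for i in range(4): viewer.read_camera("wrist")
go([.475,-.415,.247],np.pi/2)
save("wrist","w7.png",s=1)
print(finder.look_for("wrist","dropper_bottle_mid")[:1])
E
```

```text
t 22.95 tcp [ 0.4454 -0.2719  0.4364] yaw 1.5761 tilt [0.0004 0.0001] j [-0.6  -0.05  1.89  0.    1.3  -0.6 ]
shift units [-2.3891  0.481   3.1555]
turn units [ 0.0009 -0.0054  0.0667]
[{'at': [0.5603, 0.7218], 'score': 0.8}]
```

View pics/w7.png

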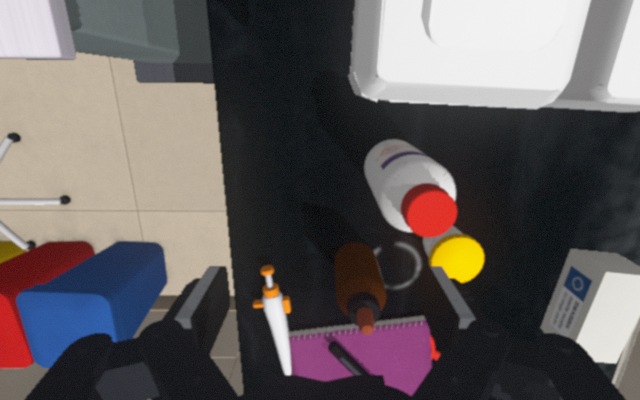

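The dropper's base shows around (358,255) and its bulb at (366,318); the tall bottle is clear to its upper right, and a flat ring stain lies beside the dropper. Moving over it for a closer fit.

Request:
drive_tool([
  [-1,-0.7,0.2,0.1,0,0,0.07],
  [-1,-0.7,0.2,0.1,0,0,0],
  [-1,-0.5,0.05,0,0,0,0],
  [-1,-0.2,0,0,0,0,0],
  [-1,0,0,0,0,0,0],
])

```text
clock: 23.68
tool_pos: [0.4723, -0.3989, 0.4242]
orientation: [0.708, 0.706, 0.0, -0.0]
ft_force: [-0.6, 0.1, 0.7]
gripper_width: 1.001
gripper_force: 0.0
```

```bash
python3 - <<'E'
from h import *
for i in range(4): viewer.read_camera("wrist")
go([.475,-.415,.247],np.pi/2)
im=save("wrist","w8.png",s=1)[:,:,::-1].copy()
r=finder.look_for("wrist","dropper_bottle_mid")[:1]; print(r)
print("tall",blob("wrist",90,178,.165,im) if 0 else "")
k=cv2.cvtColor(im,cv2.COLOR_RGB2HSV); c=(np.array(r[0]["at"])*[640,400]).astype(int); print(k[c[1]-40:c[1]+60:10,c[0]])
E
```

```text
t 23.88 tcp [ 0.4723 -0.398   0.4246] yaw 1.57 tilt [0.0002 0.0002] j [-0.74  0.14  1.71  0.    1.29 -0.74]
shift units [-0.2837  0.0449  2.9595]
turn units [ 0.0024 -0.0026 -0.0101]
[{'at': [0.5275, 0.465], 'score': 0.89}]
tall 
[[105  55  28]
 [  9 162  55]
 [ 13 174  63]
 [ 14 221  60]
 [150  35  36]
 [  7 154  91]
 [  6 153 117]
 [  6 124 111]
 [140  40  38]
 [139  46  44]]
```

View pics/w8.png

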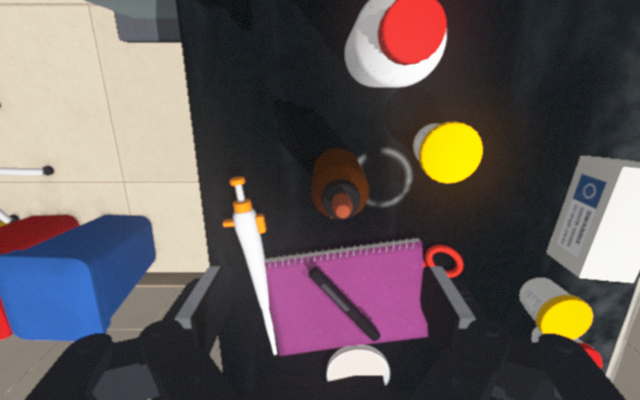

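The dropper sits at about (340,183) with its bulb tip at (342,205); the cup (450,152) and tall bottle (410,30) are clear of the fingers.

```bash
python3 - <<'E'
from h import *
im=cv2.imread("pics/w8.png")[:,:,::-1].copy(); k=cv2.cvtColor(im,cv2.COLOR_RGB2HSV)
m=np.zeros(k.shape[:2],np.uint8); x0,y0,x1,y1=300,140,380,225
s=k[y0:y1,x0:x1].astype(int); m[y0:y1,x0:x1]=((s[:,:,0]<22)&(s[:,:,1]>110)&(s[:,:,2]>35))
m=cv2.morphologyEx(m,cv2.MORPH_CLOSE,cv2.getStructuringElement(cv2.MORPH_ELLIPSE,(9,9))); m=cv2.morphologyEx(m,cv2.MORPH_OPEN,np.ones((3,3)))
cs,_=cv2.findContours(m,0,1); c=cv2.convexHull(max(cs,key=cv2.contourArea)); m[:]=0; cv2.fillConvexPoly(m,c,1)
print(cv2.boundingRect(c),fit("dropper",[.475,-.41],m))
print("bulb",at_z("wrist",(342,206),.136),"collar",at_z("wrist",(341,197),.11))
print("cup",blob("wrist",90,25,.06,im,roi=(400,110,500,200)))
E
```

```text
(311, 148, 59, 71) (array([ 0.4854, -0.4055]), np.float64(0.11197263397947549))
bulb [ 0.4858 -0.4077  0.136 ] collar [ 0.4862 -0.4085  0.11  ]
cup (array([ 0.5979, -0.3788]), array([0.0626, 0.0644]), array([450.9778, 152.0833]))
```

Request:
drive_tool([
  [-0.9,-0.17,0.23,0.3,0,0,0],
  [-0.9,0,0,0.6,0,0,0],
  [-0.9,0,0,0.5,0,0,0],
  [-0.9,0,0,0.1,0,0,0],
  [-0.9,0,0,0,0,0,0],
])

```text
clock: 24.6
tool_pos: [0.4862, -0.4092, 0.3347]
orientation: [0.708, 0.707, 0.0, 0.0]
ft_force: [0.4, 0.2, 0.5]
gripper_width: 0.95
gripper_force: 0.0
```

```bash
python3 - <<'E'
from h import *
for i in range(4): viewer.read_camera("wrist")
go([.486,-.408,.247],np.pi/2)
save("wrist","w9.png",(200,120,460,340),3)
E
```

```text
t 24.8 tcp [ 0.4865 -0.4098  0.3363] yaw 1.5691 tilt [-0.0022  0.0024] j [-0.74  0.24  1.76 -0.    1.14 -0.74]
shift units [ 0.0329 -0.0128  1.4887]
turn units [ 0.0298  0.0272 -0.0214]
```

View pics/w9.png

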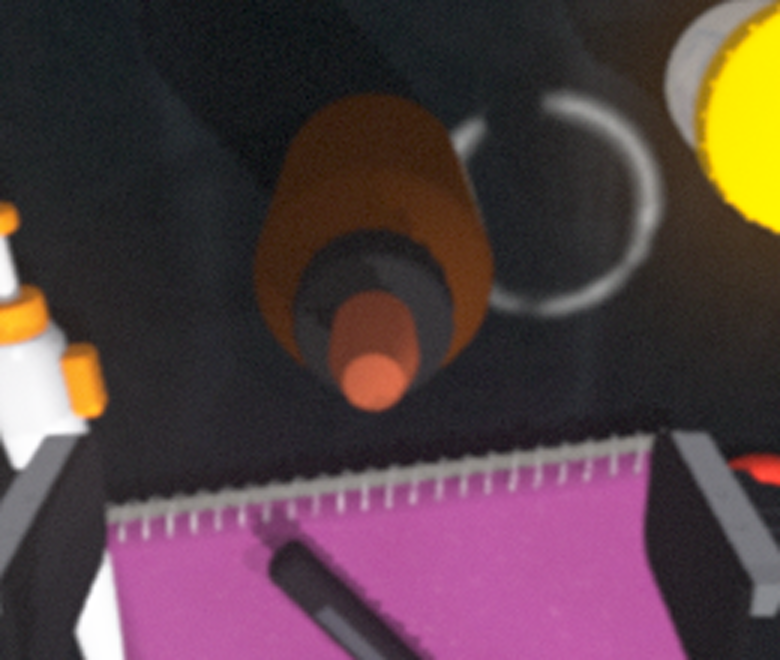

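The bulb tip is at crop (373,382) and the body is widest between columns 256 and 493, so it is centred between the fingers.

```bash
python3 - <<'E'
from h import *
f=lambda u,v,z:at_z("wrist",(200+u/3,120+v/3),z)
print("bulb",f(373,382,.1405),"base far edge -28mm",f(370,95,0)-[0,.028,0],"L/R",f(256,265,.1),f(493,265,.1),"collar",f(374,305,.117))
go([.486,-.408,.247],np.pi/2)
E
```

```text
bulb [ 0.486  -0.41    0.1405] base far edge -28mm [ 0.4853 -0.412   0.    ] L/R [ 0.4608 -0.4023  0.1   ] [ 0.5121 -0.4024  0.1   ] collar [ 0.4863 -0.4047  0.117 ]
t 24.85 tcp [ 0.4865 -0.4098  0.3361] yaw 1.569 tilt [-0.0019  0.0021] j [-0.74  0.24  1.76  0.    1.14 -0.74]
shift units [ 0.0321 -0.0107  1.4846]
turn units [ 0.0267  0.0242 -0.0223]
```

Measured y ≈ -0.410, which is where the tool already is, so straight down.

Request:
drive_tool([
  [-0.9,0,0,0.5,0,0,0],
  [-0.9,0,0,0.5,0,0,0],
  [-0.9,0,0,0.3,0,0,0],
  [-0.9,0,0,0.18,0,0,0],
  [-0.9,0,0,0,0,0,0],
])

```text
clock: 25.48
tool_pos: [0.486, -0.4094, 0.2451]
orientation: [0.708, 0.706, -0.0, -0.0]
ft_force: [-0.4, -0.2, 0.3]
gripper_width: 0.949
gripper_force: 0.0
```

Request:
drive_tool([
  [-0.4,0,0,0,0,0,0],
  [0.4,0,0,0,0,0,0],
  [0.4,0,0,0,0,0,0],
  [0.4,0,0,0,0,0,0],
], squeeze=40)

```text
clock: 25.98
tool_pos: [0.4866, -0.41, 0.2471]
orientation: [0.708, 0.706, 0.0, 0.002]
ft_force: [-0.4, 0.1, 5.4]
gripper_width: 0.64
gripper_force: 42.9
```

Request:
drive_tool([
  [0.4,0,0,-0.3,0,0,0],
  [0.4,0,0,-0.7,0,0,0],
  [0.4,0,-0.3,-0.8,0,0,0],
  [0.4,0,-0.5,-0.8,0,0,0],
  [0.4,0.4,-0.5,0,0,0,0],
])

```text
clock: 26.6
tool_pos: [0.4084, -0.3869, 0.4079]
orientation: [0.708, 0.706, -0.0, 0.005]
ft_force: [-0.4, -0.8, -1.8]
gripper_width: 0.644
gripper_force: 42.8
```

Request:
drive_tool([
  [0.4,0.8,0,0,0,0,0],
  [0.4,0.9,0,0,0,0,0],
  [0.4,0.9,0,0,0,0,0],
  [0.4,0.9,0,0,0,0,0],
  [0.4,0.9,0,0,0,0,0],
])

```text
clock: 27.22
tool_pos: [0.4078, -0.1195, 0.4019]
orientation: [0.708, 0.706, 0.0, 0.0]
ft_force: [1.0, 0.4, -1.1]
gripper_width: 0.643
gripper_force: 42.9
```

Request:
drive_tool([
  [0.4,0.9,0,0,0,0,0],
  [0.4,0.9,0,0,0,0,0],
  [0.4,0.9,0,0,0,0,0],
  [0.4,0.9,0,0,0,0,0],
  [0.4,0.8,0.1,0,0,0,0],
])

```text
clock: 27.85
tool_pos: [0.414, 0.1445, 0.4021]
orientation: [0.707, 0.707, 0.0, 0.0]
ft_force: [0.8, -0.4, -0.4]
gripper_width: 0.643
gripper_force: 42.9
```

Request:
drive_tool([
  [0.4,0.5,0,0,0,0,0],
  [0.4,0.2,0,0,0,0,0],
  [0.4,0.1,0,0,0,0,0],
  [0.4,0,0,0,0,0,0],
])

```text
clock: 28.35
tool_pos: [0.4151, 0.1902, 0.4015]
orientation: [0.708, 0.706, -0.0, 0.0]
ft_force: [-0.4, -0.2, -1.3]
gripper_width: 0.642
gripper_force: 42.9
```

```bash
python3 - <<'E'
from h import *
for i in range(3): viewer.read_camera("wrist")
go([.4177,.1947,.29],np.pi/2); o=bot.get_obs(); print(o["gripper_width"],o["gripper_force"])
E
```

```text
t 28.5 tcp [0.4152 0.1899 0.4015] yaw 1.5677 tilt [-0.0003  0.    ] j [ 0.37 -0.16  2.05 -0.    1.25  0.38]
shift units [0.0814 0.0416 1.8584]
turn units [ 0.      0.0042 -0.039 ]
0.639799088439544 42.9076874256134
```

Request:
drive_tool([
  [0.4,0.08,0.04,0.4,0,0,0],
  [0.4,0,0,0.6,0,0,0],
  [0.4,0,0,0.5,0,0,0],
  [0.4,0,0,0.36,0,0,0],
  [0.4,0,0,0,0,0,0],
])

```text
clock: 29.12
tool_pos: [0.4166, 0.1945, 0.288]
orientation: [0.708, 0.706, -0.002, -0.001]
ft_force: [-0.4, -0.1, -2.2]
gripper_width: 0.643
gripper_force: 43.0
```

Request:
drive_tool([
  [0.4,0,0,0.2,0,0,0],
  [0.4,0,0,0.1,0,0,0],
  [0.4,0,0,0.1,0,0,0],
  [0.4,0,0,0.08,0,0,0],
  [0.4,0,0,0,0,0,0],
])

```text
clock: 29.75
tool_pos: [0.4173, 0.1955, 0.2607]
orientation: [0.708, 0.707, -0.0, -0.0]
ft_force: [-0.3, 0.5, -1.2]
gripper_width: 0.642
gripper_force: 43.0
```

Request:
drive_tool([
  [0.4,0,0,0.06,0,0,0],
  [0.4,0,0,0.05,0,0,0],
  [0.4,0,0,0,0,0,0],
])

```text
clock: 30.12
tool_pos: [0.4175, 0.1955, 0.2543]
orientation: [0.708, 0.706, -0.0, -0.0]
ft_force: [0.6, 0.3, -1.2]
gripper_width: 0.646
gripper_force: 42.9
```

Request:
drive_tool([
  [0.4,0,0,0.03,0,0,0],
  [0.4,0,0,0,0,0,0],
])

```text
clock: 30.38
tool_pos: [0.4177, 0.1957, 0.2541]
orientation: [0.708, 0.706, 0.0, -0.0]
ft_force: [-5.0, -1.5, 9.1]
gripper_width: 0.643
gripper_force: 43.7
```

Request:
drive_tool([
  [-0.35,0,0,0,0,0,0],
  [-0.6,0,0,0,0,0,0],
  [-0.7,0,0,-0.2,0,0,0],
  [-0.7,0,0,-0.6,0,0,0],
  [-0.7,0,0,-0.9,0,0,0],
])

```text
clock: 31.0
tool_pos: [0.4167, 0.1952, 0.3547]
orientation: [0.708, 0.706, -0.002, -0.001]
ft_force: [0.8, 1.3, 0.2]
gripper_width: 0.848
gripper_force: 0.0
```

Request:
drive_tool([
  [-0.7,0,0,-0.9,0,0,0],
  [-0.7,0,0,-0.6,0,0,0],
  [-0.7,-0.5,0,0,0,0,0],
  [-0.7,-0.5,0,0,0,0,0],
  [-0.7,0,0,0,0,0,0],
])

```text
clock: 31.62
tool_pos: [0.4173, 0.1344, 0.4456]
orientation: [0.709, 0.706, 0.0, 0.0]
ft_force: [0.6, 0.4, 0.1]
gripper_width: 0.847
gripper_force: 0.0
```

```bash
python3 - <<'E'
from h import *
for i in range(3): viewer.read_camera("wrist")
a=save("wrist","f1.png",(180,0,580,400),1.0); b=save("side","f2.png",(150,90,550,370),1.0)
im=cv2.resize(a,(400,400)); cv2.imwrite("pics/f.png",np.hstack([im,cv2.copyMakeBorder(b,60,60,0,0,0)]))
o=bot.get_obs(); print(o["clock"],o["tool_pos"],o["ft_force"])
w=np.array(viewer.read_camera("wrist"))
for n,h,z in(("small",25,.092),("square",104,.137)): print(n,blob("wrist",80,h,z,w,roi=(230,0,420,390)))
E
```

```text
31.875 [0.4174 0.1361 0.4447] [ 0.2187 -0.7468  0.4452]
small (array([0.4121, 0.2782]), array([0.0231, 0.0294]), array([319.02,  11.95]))Traceback (most recent call last):
  File "<stdin>", line 7, in <module>
  File "h.py", line 36, in blob
    cs,_=cv2.findContours(m,cv2.RETR_EXTERNAL,cv2.CHAIN_APPROX_NONE); q=max(cs,key=cv2.contourArea)
                                                                        ~~~^^^^^^^^^^^^^^^^^^^^^^^^
ValueError: max() iterable argument is empty
```

View pics/f.png

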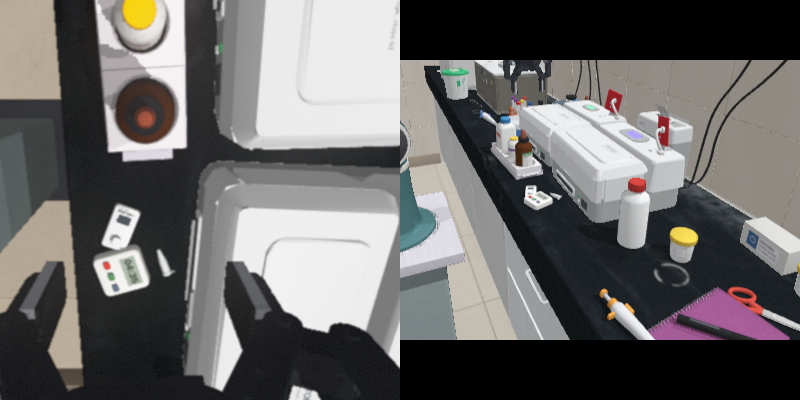

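All three bottles stand upright in their pockets (dropper at (145,112), small bottle at (140,12), and the square one behind them in the side view). The tall bottle (633,215) and cup (683,245) have not moved, and the gripper is clear. Handing in.

```bash
python3 -c "
from h import *
print(bot.hand_in())"
```

```text
the job is handed in; nothing more can be done
None
```

I placed the dropper, square and small bottles upright in their own pockets, left the tall bottle and sample cup where they stood, and handed the job in at about 32 s; the hand-in returned no verdict.

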